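# Refit the spring and crown of a press-top pepper mill

## Task

The pepper mill was opened for cleaning: put its steel spring back over the upright spindle with the tang end down, gently, giving it a small twist whenever it snags, until its bottom coil lies on the mill's top face. Then set the wooden crown on the spindle over the spring, press it down until its rim meets the mill, let it spring back up and leave it standing there by itself. Leave the other things on the table where they are.

Things in the scene. Friction and masses are not known exactly. Their poses are not given: they have to be found in the camera images.
- mill: Lower half of a dark wooden press-top pepper mill, waisted, 60 mm across and 100 mm high, fixed upright in a weighted dark steel refill stand (94 mm across). Origin: centre of the stand's underside, z up. Steel spindle stands up out of its top face on the axis.
- mill_seat (a point): Centre of the mill's flat top face (55 mm across, 100 mm above the mill's origin): the bottom coil of the spring belongs on this face, round the spindle. The grinder's toothed steel drive hub rises on the axis from this face to 8 mm above it.
- collar_top (a point): Centre of the upper side of the spindle's retaining collar, 32 mm above mill_seat; the collar is 6 mm thick. Collar and hub have the same outline: three broad flat-topped teeth, out to 12 mm from the axis, with three gaps between them, 120 degrees apart and 6 mm wide. The spring's tang passes only through a gap (play about 8 degrees either way).
- hub_top (a point): Centre of the upper side of the drive hub, 8 mm above mill_seat. Collar and hub may each stand at any angle, independent of each other and of the mill's yaw; neither angle is reported, so the gaps must be felt for. Both turn only stiffly (0.15 N m).
- spindle_tip (a point): Upper end of the spindle, 54 mm above mill_seat; the spindle is a plain steel rod of 11 mm diameter with a 6 mm long tapered nose, except for the collar and hub.
- spring: Steel compression spring of 3 mm wire, 35 mm outer and 29 mm inner diameter, 42 mm long, about 45 g, standing upright on the slate mat, tang end down. Origin: centre of its bottom end, z along its axis. Stiffness 1.2 N/mm over its whole length (up to 12 mm), 2.4 N/mm (up to 6 mm) when its upper half is held between the fingers. More than 20 N against the mill would bend it.
- spring_tang (a point): Inner end of the tang: the end of the bottom coil, bent straight inwards along the spring's own +x axis at the very bottom, reaching to 8.5 mm from the spring's axis. It lands on the teeth of the collar, and again of the hub, unless it meets a gap.
- crown: Turned dark wooden crown of the mill, 55 mm across at its rim, 95 mm high, hollow, standing rim down on the slate mat; 100 g. Origin: centre of its rim's underside, z up. Inside, a chamber 43 mm wide, 35 mm deep takes the spring; a 17 mm bore, 20 mm deep, in its ceiling takes the spindle end. On the seated spring its rim rests about 6 mm above the mill's top face; about 8 N presses it home.
- crown_knob (a point): Centre of the round knob on top of the crown (27 mm across, 77 mm above the crown's origin): the place to grip it. The knob's neck begins 65 mm and its top ends 95 mm above the crown's origin.
- slate_mat: Black slate mat, 200 x 250 x 6 mm (x, y, z), fixed on the table; origin: centre of its underside. Spring and crown stand on it, in either order.
- salt_mill: Bystander: complete pale wooden mill, 57 mm wide, 162 mm high; origin: centre of its underside.
- service_bell: Bystander: service bell, 75 mm wide, 57 mm high; origin: centre of its underside.
- fork_b: Bystander: fork, 205 mm long; origin: under its middle.
- cup: Bystander: empty coffee cup, 66 x 87 mm with its handle, 58 mm high; origin: under its middle.

How it is judged:
By the outcome, as a careful person would: the job done as asked, in the order asked, and still so for the second after the job is handed in, with the robot touching nothing.
It also fails if it takes over 64 s, if anything falls off the work surface, if the arm or the gripper's body presses on something with over 40 N, if the wrist force passes 120 N, or if a joint passes its speed limit or range.

## Robot

A 6-joint arm with a two-finger parallel gripper is mounted at the origin on a cart in front of the work surface, level with it; the furniture and walls round the work are solid. World frame = base frame: x ahead of the robot, y to its left, z up, the work surface at z = 0. Lengths are in m, angles in rad, forces in N, time in s.
With the tool pointing down it reaches from about 0.3 to 0.75 m from the base axis. Payload 8.5 kg.
Tool frame: the origin (TCP) lies midway between the tips of the shut fingers; the grasp point (between the pads) lies 19 mm behind it; z points along the fingers, y is the line along which they close (so a half turn about z gives the same grasp; the last joint's range is limited). The gripper opens to 88 mm and grips with 3 to 60 N. Pads are 18 mm wide; open, the fingers measure 123 mm over their backs; the gripper's body (75 mm by 187 mm) begins 45 mm behind the grasp point.
Start: joints at [0.953, 0.381, 1.297, -0, 1.464, -0.215], TCP at [0.216, 0.506, 0.199] pointing down, gripper open.
Joint ranges: [-3.11, 3.11], [-0.89, 2.33], [0.22, 2.48], [-1.42, 4.56], [0.17, 2.85], [-2.88, 2.88]. Speed limits (rad/s): [2.39, 2.39, 3.14, 3.14, 3.14, 3.14].

## Interface

Orientations are given as a 3x3 rotation matrix whose columns are the frame's x, y, z axes.
In Python, from bench import r gives the robot as it stands.
- The arm moves only by the tool servo_tool, never from a script. Its argument "steps" is text: rows parted by semicolons, each of 4 numbers parted by spaces: the shift along the tool's x, y, z in m, then the turn about the tool's z in rad. In form: dx dy dz roll; .... A call has 1 to 5 rows; each row is the pose to reach, as a shift and turn from the pose commanded when the call began, along the tool's axes at that moment; what a row does not reach only later rows make up. A row lasts 1/10 s, in which the tool goes at most 50 mm and 8.59 degrees, less where a joint would pass 70% of its speed; a pose out of reach is approached as far as the arm can. A call with a gripper value outside its range is refused whole. "fingers" is the closure, from -1 (fully open) to 1 (shut), set as the call begins (left out, the last holds). The fingers move at their own pace and stop on an object; "force" is the grip in N (left out, the last holds). Time passes only in rows, so rows that repeat a pose let the fingers close. It gives the time, the measured TCP pose, the force, the opening and the grip force at its end, in the units of the state.
- r.read_state(): the state, without advancing time (a new reading comes with each control period).
- r.snapshot(name): name is "scene" or "top" or "wrist"; returns (picture, depth): 420x560x3 uint8, blue, green, red; 420x560 float32, m along the optical axis (not along the pixel's ray), 0 where there is no reading.
- r.camera_info(name): a dict with "fovy" (degrees; the focal length in pixels is half the picture's height over the tangent of half this angle, whatever the lens; pixels are square), "cx", "cy" (the principal point, pixels), "rvec" (rotation vector, rad) and "tvec" (3), from world to camera coordinates, as OpenCV has them; the wrist camera has in their place "tool_from_camera" (4x4, takes a point from camera to tool coordinates, whose origin is the TCP and whose axes are the flange's). Camera axes: x right, y down, z forward; pixel columns grow to the right and rows downward; lengths in m; the calibration is good to about 2 mm. A picture is of the moment at which its call begins: read the wrist's pose just before it. camera_info takes no time and is no camera call.
- r.hand_in(): hands the job in; it is judged then, once.
The state is a dict: "t": time; "q": joint angles; "joint_vel": joint speeds; "effort": joint torques, N m; "tcp_pos": TCP position; "ee_rot": TCP orientation; "contact_force": force on the tool from outside, world axes, zero at the start; "moment": the same for the moment, N m; "width": opening from 0.0 (shut) to 1.0 (fully open); "gripper_force": force on a finger pad.
Only numpy, scipy, OpenCV 4.12 (cv2) and the standard library are available. Lean on these libraries where they do the work, as an engineer would, in place of code of your own. Each camera call takes 0.05 s, during which the arm holds its last target. There are 200 camera calls.

## Working session

There is one attempt and no reset: what is moved stays moved. The work goes in short steps, Python scripts to look and compute and a tool call to move; the robot and the scene stay as the last step left them, time stands still between calls to the robot, and variables do not carry over. Pictures are saved under pics/ and viewed, at most 11 in all, crops included, and the job is handed in when it is done.

Besides the shell and the picture viewer there is one more tool, called after "Request:" by a JSON object that holds its "name" and its "arguments", one argument or row to a line. servo_tool: Moves the arm, as the interface text tells. Its arguments: {"type":"object","properties":{"steps":{"type":"string"},"fingers":{"type":"number"},"force":{"type":"number"}},"required":["steps"]}

```bash
mkdir -p pics
cat > h.py <<'E'
import numpy as np, cv2
from bench import r
def K(n):
    c=r.camera_info(n); f=210/np.tan(np.radians(c["fovy"])/2); return f,c["cx"],c["cy"],c
def ext(n,s=None):
    f,cx,cy,c=K(n)
    if "rvec" in c:
        R=cv2.Rodrigues(np.array(c["rvec"],float))[0]; t=np.array(c["tvec"],float).ravel()
        return R.T,-R.T@t
    T=np.array(c["tool_from_camera"]); s=s or r.read_state()
    A=np.array(s["ee_rot"]).reshape(3,3); return A@T[:3,:3], A@T[:3,3]+np.array(s["tcp_pos"])
def ray(n,u,v,z,s=None):
    f,cx,cy,c=K(n); Rt,o=ext(n,s); d=Rt@np.array([(u-cx)/f,(v-cy)/f,1]); return o+d*(z-o[2])/d[2]
def cloud(n,depth,s=None):
    f,cx,cy,c=K(n); Rt,o=ext(n,s); v,u=np.mgrid[:420,:560]
    P=np.stack([(u-cx)/f*depth,(v-cy)/f*depth,depth],-1); return P@Rt.T+o
E
python3 - <<'E'
from h import *
for n in("scene","top"):
    s=r.read_state(); im,d=r.snapshot(n); np.savez(n+".npz",im=im,d=d); 
    cv2.imwrite(f"pics/{n}0.png",im); print(n,K(n)[:3],ext(n))
print(r.camera_info("wrist")); print(s)
E
```

```text
scene (np.float64(446.83718794858254), 283.0167770659896, 202.53717650001462) (array([[ 0.67233345, -0.35375378,  0.65025071],
       [-0.74024735, -0.32279225,  0.58977879],
       [ 0.00125941, -0.87787438, -0.47888933]]), array([-0.06040827, -0.49967028,  0.59432203]))
top (np.float64(448.23755913820355), 284.84645164904475, 214.08244921833705) (array([[-0.1254624 , -0.97189916,  0.19917633],
       [-0.99209346,  0.12353928, -0.02210454],
       [-0.00312272, -0.20037482, -0.97971434]]), array([0.38905623, 0.06170339, 1.04756923]))
{'fovy': 67.75988235024792, 'cx': 283.877533815349, 'cy': 207.8333060901188, 'tool_from_camera': array([[-6.95923604e-06, -9.51392595e-01, -3.07980731e-01,
         7.95449004e-02],
       [ 9.99999959e-01, -9.47126431e-05,  2.69983356e-04,
        -2.95799890e-04],
       [-2.86029835e-04, -3.07980717e-01,  9.51392556e-01,
        -1.84515283e-01],
       [ 0.00000000e+00,  0.00000000e+00,  0.00000000e+00,
         1.00000000e+00]])}
{'t': 0.05, 'q': array([ 9.52667080e-01,  3.81179347e-01,  1.29824066e+00, -1.09806876e-05,
        1.46362116e+00, -2.15268906e-01]), 'joint_vel': array([-0.00069852, -0.00058836,  0.00012071,  0.00021431,  0.00315559,
       -0.00225885]), 'effort': array([ 3.79144607e-03, -4.39119709e+01, -2.25208962e+01,  7.15945428e-02,
        3.40876880e-02, -8.33199852e-05]), 'tcp_pos': array([0.21541659, 0.50569068, 0.19855354]), 'ee_rot': array([[-9.19943698e-01,  3.92049618e-01, -8.30534094e-04],
       [ 3.92050384e-01,  9.19942981e-01, -1.18681507e-03],
       [ 2.98753616e-04, -1.41741425e-03, -9.99998951e-01]]), 'contact_force': array([ 0.57387382, -0.27914925,  0.29679506]), 'moment': array([-0.01526408, -0.02224893,  0.01717169]), 'gripper_force': 0.0, 'width': 1.0017731944249313}
```

View pics/top0.png

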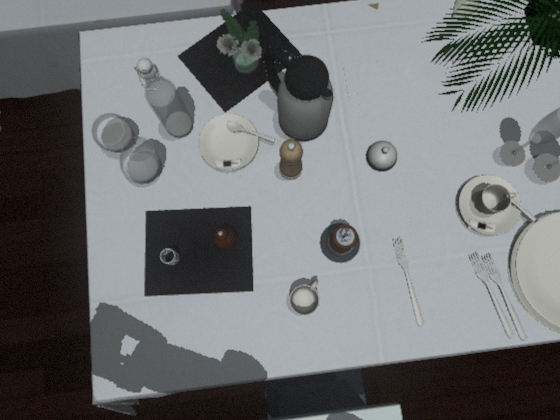

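View pics/scene0.png

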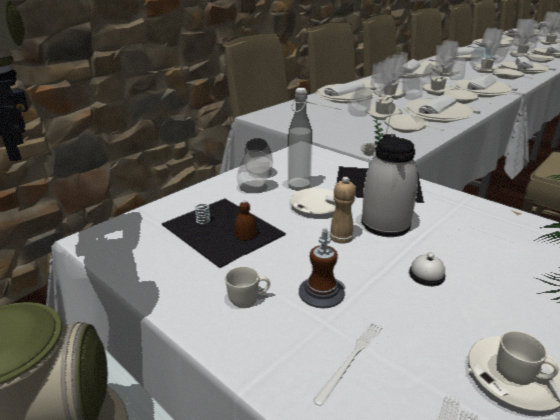

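The top view shows the spring at about (169,256), the crown knob at (224,238) and the mill with its collar at (344,237). In the scene view they are at (203,214), (245,206) and (325,235).

Run:
```python
from h import *
def tri(a,b):
    o=[];D=[]
    for n,(u,v) in(("top",a),("scene",b)):
        f,cx,cy,c=K(n);Rt,oo=ext(n);d=Rt@np.array([(u-cx)/f,(v-cy)/f,1]);o.append(oo);D.append(d/np.linalg.norm(d))
    A=sum(np.eye(3)-np.outer(d,d) for d in D);return np.linalg.solve(A,sum((np.eye(3)-np.outer(d,d))@p for d,p in zip(D,o)))
print("spring top",tri((169,256),(203,206)),"knob",tri((224,237),(245,203)),"tip",tri((347,234),(325,231)))
P=cloud("top",np.load("top.npz")["d"])
for nm,(u,v),w in(("spring",(169,256),16),("crown",(224,238),18),("mill",(344,240),25)):
    Q=P[v-w:v+w,u-w:u+w].reshape(-1,3)
    for lo,hi in((.02,.055),(.055,.08),(.08,.12),(.12,.2)):
        q=Q[(Q[:,2]>lo)&(Q[:,2]<hi)]
        if len(q)>4: print(nm,lo,len(q),q.mean(0).round(4),q.min(0).round(4),q.max(0).round(4))
```

```text
spring top [0.53009927 0.30737933 0.04970037] knob [0.54992111 0.17460587 0.09904554] tip [ 0.51662399 -0.08014297  0.14641062]
spring 0.02 138 [0.5309 0.3135 0.0376] [0.5141 0.2962 0.02  ] [0.5473 0.3312 0.0518]
crown 0.02 192 [0.549  0.1772 0.0428] [0.531  0.1571 0.0207] [0.5809 0.2075 0.0548]
crown 0.055 143 [0.5523 0.1808 0.0604] [0.537  0.1633 0.055 ] [0.5762 0.2059 0.0771]
crown 0.08 117 [0.5566 0.1833 0.0922] [0.545  0.1718 0.0817] [0.5694 0.1963 0.1019]
mill 0.02 180 [ 0.5045 -0.0676  0.0327] [ 0.4848 -0.1101  0.02  ] [ 0.5465 -0.0468  0.0527]
mill 0.08 430 [ 0.5153 -0.0778  0.0991] [ 0.4904 -0.1057  0.0826] [ 0.5432 -0.0527  0.1164]
mill 0.12 79 [ 0.5164 -0.0786  0.1377] [ 0.5065 -0.0918  0.1244] [ 0.5268 -0.0689  0.1548]
```

Request:
{"name": "servo_tool", "arguments": {
  "steps": "-0.3655 -0.0527 0 0;-0.3655 -0.0527 0 0;-0.3655 -0.0527 0 0;-0.3655 -0.0527 0 0;-0.3655 -0.0527 0.06 0",
  "fingers": -1
}}

```text
t: 0.6
tcp_pos: [0.4292, 0.3767, 0.1837]
ee_rot: [[-0.92, 0.392, 0.003], [0.392, 0.92, 0.002], [-0.002, 0.003, -1.0]]
contact_force: [-0.1, 1.2, -0.5]
width: 1.004
gripper_force: 0.0
```

Request:
{"name": "servo_tool", "arguments": {
  "steps": "-0.12 -0.017 0.06 0;-0.12 -0.017 0.06 0;-0.12 -0.017 0.06 0;-0.12 -0.017 0.06 0"
}}

```text
t: 1.0
tcp_pos: [0.5323, 0.3121, 0.1191]
ee_rot: [[-0.918, 0.396, -0.004], [0.396, 0.918, -0.002], [0.003, -0.004, -1.0]]
contact_force: [-0.0, -0.4, 0.1]
width: 0.997
gripper_force: 0.0
```

Run:
```python
from h import *
s=r.read_state(); im,d=r.snapshot("wrist"); np.savez("w1.npz",im=im,d=d)
print(s["tcp_pos"],s["q"])
P=cloud("wrist",d,s); m=(P[...,2]>.03)&(P[...,2]<.06)&(d>0)&(np.hypot(P[...,0]-.531,P[...,1]-.312)<.04)
q=P[m]; print(m.sum(),q.mean(0),q.min(0),q.max(0)); v,u=np.where(m); print(u.min(),u.max(),v.min(),v.max())
t=q[q[:,2]>.043]; print(len(t),(t.min(0)+t.max(0))/2,t.min(0),t.max(0))
c=im[max(v.min()-40,0):v.max()+40,u.min()-50:u.max()+50]; print(c.shape,u.min()-50,max(v.min()-40,0))
c=np.clip(c.astype(float)*2,0,255).astype(np.uint8)
k=min(800/c.shape[1],600/c.shape[0]); cv2.imwrite("pics/w1.png",cv2.resize(c,None,fx=k,fy=k,interpolation=2)); print(k)
```

```text
[0.53229174 0.31205283 0.11914179] [ 3.38918008e-01  5.62588506e-01  1.22363639e+00 -5.91888571e-04
  1.36016930e+00 -8.24760435e-01]
664 [0.53261311 0.31169439 0.04225078] [0.514792   0.29507423 0.03007538] [0.54949959 0.32949544 0.04830019]
265 304 181 222
408 [0.53214579 0.31225532 0.0457767 ] [0.514792   0.29507423 0.04325321] [0.54949959 0.32943641 0.04830019]
(121, 139, 3) 215 141
4.958677685950414
```

View pics/w1.png

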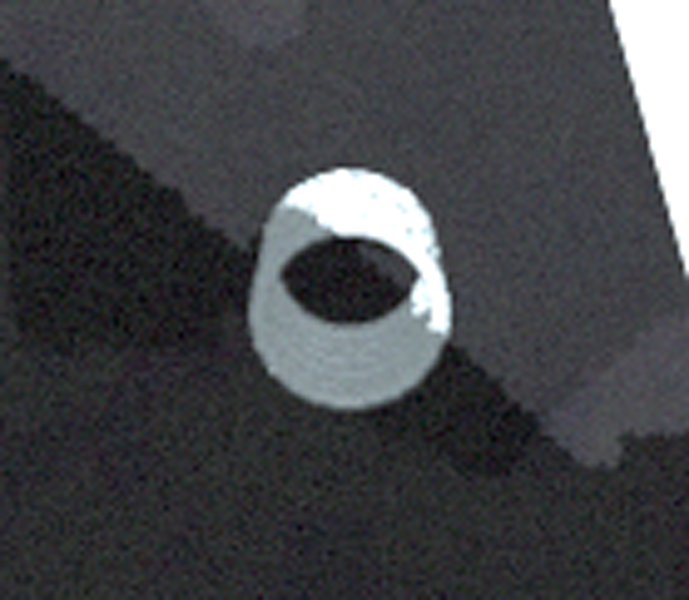

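The wrist crop shows the spring ring near (350,290). The tang is hidden behind the near wall, so I'll look straight down into it.

Request:
{"name": "servo_tool", "arguments": {
  "steps": "-0.08 0 0.035 0;-0.08 0 0.035 0;-0.08 0 0.035 0;-0.08 0 0.035 0"
}}

```text
t: 1.45
tcp_pos: [0.6034, 0.2844, 0.0876]
ee_rot: [[-0.92, 0.392, -0.001], [0.392, 0.92, 0.0], [0.001, 0.0, -1.0]]
contact_force: [-1.4, 0.0, -0.4]
width: 0.997
gripper_force: 0.0
```

Run:
```python
from h import *
s=r.read_state(); im,d=r.snapshot("wrist"); np.savez("w2.npz",im=im,d=d)
print(s["tcp_pos"])
P=cloud("wrist",d,s); m=(P[...,2]>.03)&(P[...,2]<.06)&(d>0)&(np.hypot(P[...,0]-.532,P[...,1]-.312)<.03)
q=P[m]; v,u=np.where(m); print(len(q),u.min(),u.max(),v.min(),v.max(),(q.min(0)+q.max(0))/2,q[:,2].max())
f,cx,cy,c=K("wrist");Rt,o=ext("wrist",s); p=Rt.T@(np.array([.532,.312,.006])-o); print("bottom centre px",p[0]/p[2]*f+cx,p[1]/p[2]*f+cy)
# rectify onto bottom plane: world x right,y up, 10px/mm
g=np.zeros((500,500,2),np.float32)
X,Y=np.meshgrid(np.linspace(-.025,.025,500),np.linspace(.025,-.025,500))
W=(np.stack([X+.532,Y+.312,0*X+.0075],-1)-o)@Rt
g[...,0]=W[...,0]/W[...,2]*f+cx; g[...,1]=W[...,1]/W[...,2]*f+cy
c=cv2.remap(im,g[...,0],g[...,1],cv2.INTER_CUBIC).astype(float)
cv2.imwrite("pics/w2.png",np.clip(255*(c/255)**.5,0,255).astype(np.uint8))
```

```text
[0.60342921 0.28435529 0.08763422]
794 256 306 85 137 [0.53250146 0.31215923 0.03939228] 0.04877296149405644
bottom centre px 281.02970578626577 110.52417307623666
```

View pics/w2.png

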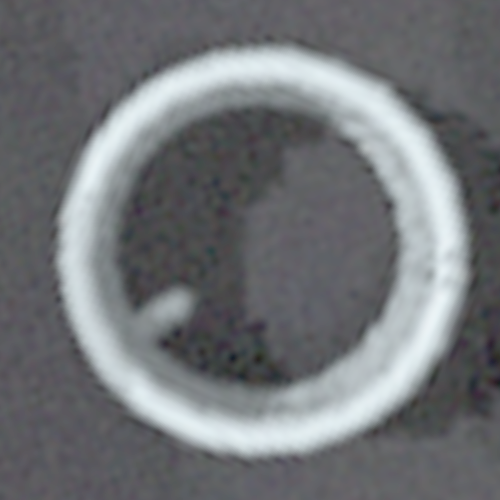

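The rectified view is clear. The tang tip is at (185,300) and its base at (145,328), which puts the tang at about 215° world azimuth from the spring axis.

Request:
{"name": "servo_tool", "arguments": {
  "steps": "0.078 0 0.0 0;0.078 0 0.0 0;0.078 0 0.0 0;0.078 0 0.0 0"
}}

```text
t: 1.9
tcp_pos: [0.5317, 0.3153, 0.0889]
ee_rot: [[-0.921, 0.39, 0.002], [0.39, 0.921, 0.001], [-0.002, 0.001, -1.0]]
contact_force: [0.7, 0.3, -0.4]
width: 0.999
gripper_force: 0.0
```

```bash
cat >> h.py <<'E'
def to(x,y,z=None):
    s=r.read_state();A=np.array(s["ee_rot"]).reshape(3,3);p=s["tcp_pos"]
    t=np.array([x,y,p[2] if z is None else z])-p
    print("tcp",p.round(4),"yaw",np.degrees(np.arctan2(A[1,0],A[0,0])).round(2),"tool delta",(A.T@t).round(4),"F",s["contact_force"].round(2),"M",s["moment"].round(3),"w",round(s["width"],4),"q6",s["q"][5].round(3),"t",s["t"])
E
python3 -c "
from h import *
to(.5325,.3122,.019)"
```

```text
tcp [0.5317 0.3153 0.0889] yaw 157.05 tool delta [-0.0019 -0.0027  0.0699] F [ 0.69  0.32 -0.45] M [-0.062  0.052 -0.018] w 0.9995 q6 -0.826 t 1.9
```

Request:
{"name": "servo_tool", "arguments": {
  "steps": "-0.002 -0.0027 0.04 0;-0.002 -0.0027 0.0699 0;-0.002 -0.0027 0.0699 0;-0.002 -0.0027 0.0699 0"
}}

```text
t: 2.3
tcp_pos: [0.534, 0.3109, 0.0184]
ee_rot: [[-0.92, 0.392, 0.001], [0.392, 0.92, 0.0], [-0.001, 0.001, -1.0]]
contact_force: [-0.4, 0.9, 0.8]
width: 0.999
gripper_force: 0.0
```

Request:
{"name": "servo_tool", "arguments": {
  "steps": "0 0 0 0;0 0 0 0;0 0 0 0;0 0 0 0;0 0 0 0",
  "fingers": 1,
  "force": 20
}}

```text
t: 2.8
tcp_pos: [0.5332, 0.311, 0.0179]
ee_rot: [[-0.92, 0.392, 0.0], [0.392, 0.92, 0.0], [-0.0, 0.0, -1.0]]
contact_force: [-0.7, -0.4, -0.1]
width: 0.571
gripper_force: 0.0
```

```bash
python3 -c "
from h import *
to(.5325,.3122,.019)"
```

```text
tcp [0.5332 0.311  0.0179] yaw 156.92 tool delta [ 0.0012  0.0008 -0.0011] F [-0.73 -0.39 -0.1 ] M [ 0.018 -0.033 -0.008] w 0.5706 q6 -0.832 t 2.8
```

Request:
{"name": "servo_tool", "arguments": {
  "steps": "0 0 0 0;0 0 0 0;0 0 0 0"
}}

```text
t: 3.1
tcp_pos: [0.5331, 0.3109, 0.0175]
ee_rot: [[-0.92, 0.392, -0.0], [0.392, 0.92, -0.0], [0.0, -0.0, -1.0]]
contact_force: [0.1, -0.2, 0.0]
width: 0.303
gripper_force: 0.0
```

Request:
{"name": "servo_tool", "arguments": {
  "steps": "0 0 -0.05 0;0 0 -0.1 0;0 0 -0.15 0;-0.0 0 -0.18 0;-0.02 -0.03 -0.18 0"
}}

```text
t: 3.6
tcp_pos: [0.5407, 0.2782, 0.2025]
ee_rot: [[-0.922, 0.388, 0.009], [0.388, 0.922, 0.003], [-0.007, 0.007, -1.0]]
contact_force: [0.7, -0.7, -1.4]
width: 0.005
gripper_force: 0.0
```

```bash
python3 -c "
from h import *
to(.592,-.112,.19)"
```

```text
tcp [0.5407 0.2782 0.2025] yaw 157.16 tool delta [-0.1986 -0.3398  0.0116] F [ 0.72 -0.67 -1.37] M [-0.023 -0.025  0.002] w 0.0052 q6 -0.892 t 3.6
```

Run:
```python
from h import *
s=r.read_state(); im,d=r.snapshot("wrist"); a,b=r.snapshot("scene")
cv2.imwrite("pics/w3.png",np.hstack([im[::1],a])[:, :].astype(np.uint8)[:,:1120]) if 0 else cv2.imwrite("pics/w3.png",np.vstack([im[:,:],a[120:300]]))
```

```text
(no output)
```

View pics/w3.png

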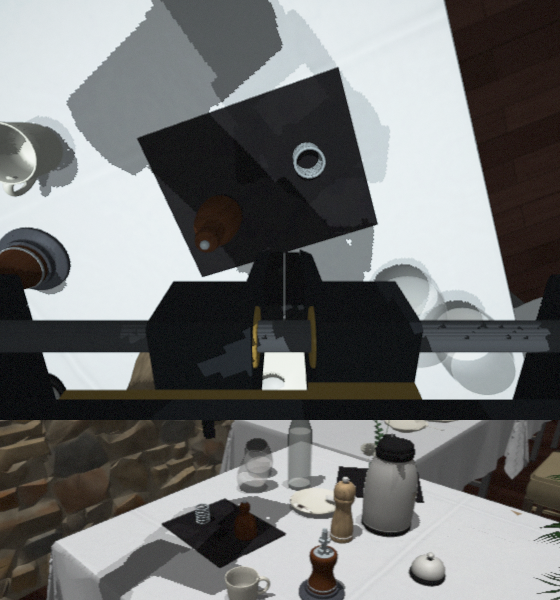

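The fingers closed fully and missed. The spring still stands at (309,160) in the wrist view. I'll check the calibration against the fingertips.

Run:
```python
from h import *
s=r.read_state(); im,d=r.snapshot("wrist"); P=cloud("wrist",d,s)
m=(P[...,2]>.03)&(P[...,2]<.06)&(d>0)&(np.hypot(P[...,0]-.532,P[...,1]-.312)<.05)
q=P[m]; print(m.sum(),(q.min(0)+q.max(0))/2,q.min(0),q.max(0)); print("spring px",np.argwhere(m).mean(0),s["tcp_pos"])
A=np.array(s["ee_rot"]).reshape(3,3)
for v in range(240,400,10): print(v,d[v,285].round(3),((P[v,285]-s["tcp_pos"])@A).round(4),((P[v,265]-s["tcp_pos"])@A).round(4))
im,d=r.snapshot("top"); P=cloud("top",d)
m=(P[...,2]>.03)&(P[...,2]<.06)&(d>0)&(np.hypot(P[...,0]-.532,P[...,1]-.312)<.05)
q=P[m]; print(m.sum(),(q.min(0)+q.max(0))/2)
to(.53,.31)
```

```text
368 [0.53224942 0.31217025 0.03911747] [0.5149753  0.29508787 0.03014362] [0.54952354 0.32925263 0.04809132]
spring px [161.0923913  314.14673913] [0.54059878 0.27306404 0.19850814]
240 0.414 [-0.0885  0.0013  0.1963] [-0.0876 -0.025   0.1943]
250 0.417 [-0.1025  0.0013  0.1951] [ 0.0103 -0.0098 -0.0401]
260 0.152 [ 0.0084  0.0003 -0.0473] [ 0.0101 -0.0092 -0.0506]
270 0.142 [ 0.0089  0.0002 -0.0581] [ 0.0097 -0.0087 -0.0594]
280 0.143 [ 0.004   0.0003 -0.0585] [ 0.0086 -0.0084 -0.0662]
290 0.142 [ 0.0001  0.0002 -0.0606] [ 0.0087 -0.0079 -0.074 ]
300 0.121 [ 0.0081  0.0002 -0.08  ] [ 0.0092 -0.0075 -0.0816]
310 0.118 [ 0.0063  0.0002 -0.0839] [ 0.0055 -0.0075 -0.0827]
320 0.082 [ 0.0263  0.     -0.1156] [ 0.0256 -0.0053 -0.1146]
330 0.078 [ 0.0267  0.     -0.1199] [ 0.025  -0.0051 -0.1178]
340 0.077 [ 0.0246 -0.     -0.1209] [ 0.0234 -0.005  -0.1196]
350 0.081 [ 0.0199  0.     -0.1191] [ 0.0204 -0.0051 -0.1197]
360 0.473 [-0.2847  0.0015  0.1942] [-0.283  -0.0286  0.1924]
370 0.478 [-0.3037  0.0015  0.1941] [-0.303  -0.029   0.1935]
380 0.482 [-0.3216  0.0015  0.1926] [-0.3219 -0.0293  0.1929]
390 0.072 [ 0.0171 -0.     -0.1286] [ 0.0177 -0.0046 -0.1291]Traceback (most recent call last):
  File "<stdin>", line 9, in <module>
    return umr_minimum(a, axis, None, out, keepdims, initial, where)
ValueError: zero-size array to reduction operation minimum which has no identity
```

Run:
```python
from h import *
s=r.read_state(); im,d=r.snapshot("wrist"); P=cloud("wrist",d,s)
A=np.array(s["ee_rot"]).reshape(3,3); T=(P-s["tcp_pos"])@A
m=(d>0)&(T[...,2]<.03)&(T[...,2]>-.1)&(abs(T[...,0])<.03)
q=T[m]
for lo in np.arange(-.1,.03,.01):
    k=q[(q[:,2]>=lo)&(q[:,2]<lo+.01)]
    if len(k): print(lo.round(2),len(k),k.min(0).round(4),k.max(0).round(4))
v,u=np.where((d>0)&(d<.25)); print(v.min(), [(w,u[v==w].min(),u[v==w].max()) for w in range(v.min(),v.min()+40,8)])
```

```text
-0.1 138 [-0.0121 -0.0087 -0.0999] [ 0.0108  0.0079 -0.09  ]
-0.09 969 [-0.0084 -0.0102 -0.0899] [ 0.0114  0.0094 -0.08  ]
-0.08 666 [ 0.0077 -0.0113 -0.08  ] [ 0.0108  0.0106 -0.07  ]
-0.07 841 [ 0.0005 -0.0165 -0.07  ] [ 0.0109  0.0155 -0.06  ]
-0.06 785 [-0.0096 -0.0156 -0.06  ] [ 0.011   0.0147 -0.05  ]
-0.05 497 [ 0.0066 -0.0146 -0.05  ] [ 0.0111  0.0138 -0.04  ]
-0.04 54 [ 0.0079 -0.0099 -0.04  ] [ 0.0105  0.009  -0.0377]
249 [(249, np.int64(267), np.int64(300)), (257, np.int64(255), np.int64(312)), (265, np.int64(252), np.int64(315)), (273, np.int64(249), np.int64(318)), (281, np.int64(0), np.int64(559))]
```

Request:
{"name": "servo_tool", "arguments": {
  "steps": "0 0 0 0",
  "fingers": -1
}}

```text
t: 3.95
tcp_pos: [0.5395, 0.2761, 0.197]
ee_rot: [[-0.92, 0.391, -0.001], [0.391, 0.92, -0.0], [0.001, -0.0, -1.0]]
contact_force: [0.5, 0.5, 0.4]
width: 0.074
gripper_force: 0.0
```

Request:
{"name": "servo_tool", "arguments": {
  "steps": "-0.005 0.035 0 0;-0.005 0.035 0 0;-0.005 0.035 0.05 0;-0.005 0.035 0.1 0;-0.005 0.035 0.10 0"
}}

```text
t: 4.45
tcp_pos: [0.5543, 0.3048, 0.0912]
ee_rot: [[-0.92, 0.391, -0.012], [0.391, 0.92, -0.004], [0.01, -0.009, -1.0]]
contact_force: [0.4, -0.1, 0.5]
width: 0.527
gripper_force: 0.0
```

Run:
```python
from h import *
to(.5323,.3122,-.019)
s=r.read_state(); im,d=r.snapshot("wrist"); P=cloud("wrist",d,s)
A=np.array(s["ee_rot"]).reshape(3,3); T=(P-s["tcp_pos"])@A
m=(d>0)&(d<.25)&(abs(T[...,0])<.03)&(T[...,2]<-.01)&(abs(T[...,1])>.025)
q=T[m]; q=q[np.argsort(-q[:,2])]; print(q[:300:40].round(4))
cv2.imwrite("pics/w4.png",im)
```

```text
tcp [0.5543 0.3048 0.0912] yaw 156.96 tool delta [ 0.0221 -0.0008  0.1105] F [ 0.41 -0.14  0.45] M [ 0.011  0.019 -0.029] w 0.527 q6 -0.853 t 4.45
[[ 0.0081 -0.0312 -0.0378]
 [ 0.0096 -0.0338 -0.0399]
 [ 0.0086 -0.027  -0.0411]
 [ 0.0097  0.0314 -0.0422]
 [ 0.0097 -0.0361 -0.0434]
 [ 0.0084  0.0291 -0.0442]
 [ 0.0089 -0.0268 -0.0452]
 [ 0.0089 -0.0311 -0.0461]]
```

View pics/w4.png

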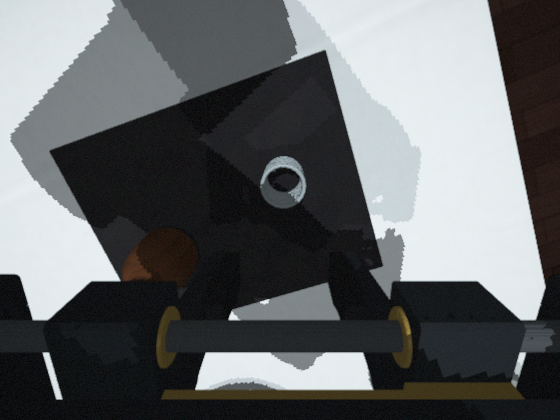

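The wrist view shows the fingertips at (215,250) and (345,250). They end about 38 mm short of the reported TCP, which explains the miss, so I'll go that much lower and watch the force.

Request:
{"name": "servo_tool", "arguments": {
  "steps": "0.022 -0.0008 0 0;0.022 -0.0008 0.0 0;0.022 -0.0008 0.04 0;0.022 -0.0008 0.06 0;0.022 -0.0008 0.07 0"
}}

```text
t: 5.0
tcp_pos: [0.5384, 0.3136, 0.028]
ee_rot: [[-0.92, 0.392, 0.001], [0.392, 0.92, 0.0], [-0.001, 0.001, -1.0]]
contact_force: [-0.3, 0.4, 1.2]
width: 0.998
gripper_force: 0.0
```

```bash
python3 -c "
from h import *
to(.5323,.3122,-.019)"
```

```text
tcp [0.5384 0.3136 0.028 ] yaw 156.93 tool delta [ 0.0051 -0.0037  0.047 ] F [-0.25  0.36  1.16] M [0.003 0.04  0.044] w 0.9982 q6 -0.83 t 5.0
```

Request:
{"name": "servo_tool", "arguments": {
  "steps": "0.005 -0.003 0.01 0;0.005 -0.003 0.02 0;0.005 -0.003 0.03 0;0.005 -0.003 0.03 0"
}}

```text
t: 5.4
tcp_pos: [0.5319, 0.3127, -0.003]
ee_rot: [[-0.92, 0.392, -0.001], [0.392, 0.92, -0.0], [0.001, -0.001, -1.0]]
contact_force: [0.2, -0.8, 0.6]
width: 1.001
gripper_force: 0.0
```

Request:
{"name": "servo_tool", "arguments": {
  "steps": "0 0 0.004 0;0 0 0.008 0;0 0 0.012 0;0 0 0.014 0;0 0 0.014 0"
}}

```text
t: 5.9
tcp_pos: [0.5317, 0.3127, -0.0168]
ee_rot: [[-0.92, 0.392, -0.0], [0.392, 0.92, -0.0], [0.0, -0.0, -1.0]]
contact_force: [-0.1, -0.5, 0.1]
width: 1.002
gripper_force: 0.0
```

```bash
python3 -c "
from h import *
to(.5323,.3122,-.019)"
```

```text
tcp [ 0.5317  0.3127 -0.0168] yaw 156.92 tool delta [-0.0008 -0.0002  0.0022] F [-0.08 -0.54  0.06] M [-0.01   0.016 -0.031] w 1.0022 q6 -0.828 t 5.9
```

Request:
{"name": "servo_tool", "arguments": {
  "steps": "-0.0005 0 0.002 0;-0.0005 0 0.002 0;-0.0005 0 0.002 0;-0.0005 0 0.002 0;-0.0005 0 0.002 0",
  "fingers": 1,
  "force": 20
}}

```text
t: 6.4
tcp_pos: [0.5323, 0.3126, -0.0184]
ee_rot: [[-0.92, 0.392, 0.0], [0.392, 0.92, 0.0], [-0.0, 0.0, -1.0]]
contact_force: [-0.1, -0.3, -0.1]
width: 0.576
gripper_force: 0.0
```

Request:
{"name": "servo_tool", "arguments": {
  "steps": "0 0 0 0;0 0 0 0;0 0 0 0;0 0 0 0"
}}

```text
t: 6.8
tcp_pos: [0.5322, 0.3126, -0.0184]
ee_rot: [[-0.92, 0.392, -0.0], [0.392, 0.92, -0.0], [-0.0, -0.0, -1.0]]
contact_force: [-0.5, -0.3, 0.6]
width: 0.385
gripper_force: 19.9
```

Request:
{"name": "servo_tool", "arguments": {
  "steps": "0 0 -0.05 0;0 0 -0.1 0;0 0 -0.15 0;-0.02 -0.035 -0.16 0;-0.045 -0.075 -0.16 0"
}}

```text
t: 7.3
tcp_pos: [0.5448, 0.2263, 0.1441]
ee_rot: [[-0.921, 0.389, 0.005], [0.389, 0.921, 0.001], [-0.004, 0.003, -1.0]]
contact_force: [1.7, -0.7, -0.5]
width: 0.386
gripper_force: 20.1
```

Request:
{"name": "servo_tool", "arguments": {
  "steps": "-0.1765 -0.2922 0 0;-0.1765 -0.2922 0 0;-0.1765 -0.2922 0 0;-0.1765 -0.2922 0 0;-0.1765 -0.2922 0 0"
}}

```text
t: 7.8
tcp_pos: [0.5791, -0.0236, 0.1416]
ee_rot: [[-0.92, 0.392, 0.0], [0.392, 0.92, 0.0], [0.0, 0.0, -1.0]]
contact_force: [1.2, -0.0, -0.9]
width: 0.385
gripper_force: 20.1
```

```bash
python3 -c "
from h import *
to(.592,-.112,.14)"
```

```text
tcp [ 0.5791 -0.0236  0.1416] yaw 156.92 tool delta [-0.0465 -0.0763  0.0016] F [ 1.17 -0.01 -0.9 ] M [ 0.028 -0.009 -0.016] w 0.3846 q6 -1.413 t 7.8
```

Request:
{"name": "servo_tool", "arguments": {
  "steps": "-0.038 -0.062 0 0;-0.038 -0.062 0 0;-0.038 -0.062 0 0;-0.038 -0.062 0 0"
}}

```text
t: 8.2
tcp_pos: [0.5896, -0.0932, 0.1413]
ee_rot: [[-0.92, 0.393, -0.001], [0.393, 0.92, 0.001], [0.001, 0.0, -1.0]]
contact_force: [-0.4, 0.2, -0.8]
width: 0.386
gripper_force: 20.1
```

Run:
```python
from h import *
to(.592,-.112,.14)
s=r.read_state(); im,d=r.snapshot("wrist"); np.savez("w5.npz",im=im,d=d,tcp=s["tcp_pos"],R=s["ee_rot"]); P=cloud("wrist",d,s)
near=(d>0)&(np.hypot(P[...,0]-.517,P[...,1]+.08)<.035)
for lo,hi in((.088,.104),(.104,.112),(.127,.137),(.145,.16)):
    q=P[near&(P[...,2]>lo)&(P[...,2]<hi)]
    if len(q): print(lo,len(q),((q.min(0)+q.max(0))/2).round(4),(q.max(0)-q.min(0)).round(4),np.median(q[:,2]).round(4))
f,cx,cy,c=K("wrist");Rt,o=ext("wrist",s)
X,Y=np.meshgrid(np.linspace(-.025,.025,500),np.linspace(.025,-.025,500))
out=[]
W=(np.stack([X+.517,Y-.079,0*X+.132],-1)-o)@Rt
c=cv2.remap(im,(W[...,0]/W[...,2]*f+cx).astype(np.float32),(W[...,1]/W[...,2]*f+cy).astype(np.float32),cv2.INTER_CUBIC).astype(float)
cv2.imwrite("pics/w5.png",np.clip(255*(np.clip(c,0,255)/255)**.6,0,255).astype(np.uint8))
```

```text
tcp [ 0.5896 -0.0932  0.1413] yaw 156.88 tool delta [-0.0095 -0.0163  0.0013] F [-0.41  0.2  -0.83] M [-0.009  0.061  0.009] w 0.3861 q6 -1.522 t 8.2
0.088 3747 [ 0.5188 -0.0815  0.0985] [0.054  0.0543 0.0107] 0.0989
0.104 64 [ 0.5181 -0.0815  0.1086] [0.0185 0.023  0.0068] 0.1069
0.127 573 [ 0.5186 -0.0813  0.1318] [0.0221 0.0235 0.0093] 0.1309
0.145 324 [ 0.5188 -0.0814  0.1497] [0.0108 0.0107 0.0089] 0.1506
```

View pics/w5.png

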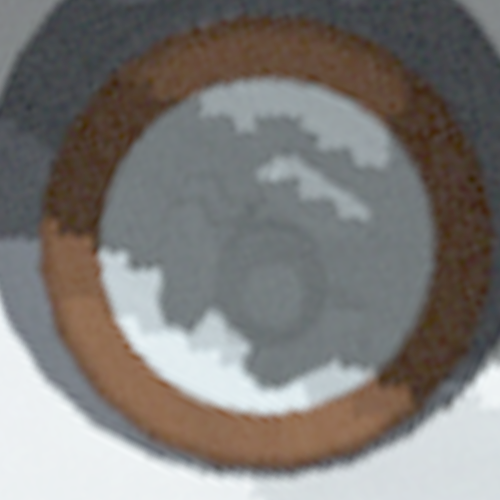

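The collar's teeth aren't distinct in colour here; its centre is near (265,275). Depth should show the gaps.

Run:
```python
from h import *
D=np.load("w5.npz"); s=dict(tcp_pos=D["tcp"],ee_rot=D["R"]); d=D["d"]
f,cx,cy,c=K("wrist");Rt,o=ext("wrist",s); C=np.array([.5188,-.0814])
P=cloud("wrist",d,s)
# cast at plane z=.132 each azimuth, read the height there
for r_ in (.0085,.0105):
    row=[]
    for a in range(0,360,6):
        p=np.array([*(C+r_*np.array([np.cos(np.radians(a)),np.sin(np.radians(a))])),.1315])
        w=Rt.T@(p-o); u,v=w[0]/w[2]*f+cx,w[1]/w[2]*f+cy
        z=P[int(round(v)),int(round(u)),2]; row.append(f"{a}:{(z-.1)*1e3:.0f}")
    print(r_,*row)
```

```text
0.0085 0:-1 6:-2 12:-1 18:32 24:31 30:31 36:31 42:31 48:30 54:31 60:31 66:31 72:30 78:29 84:31 90:32 96:-2 102:-1 108:-1 114:-1 120:7 126:7 132:7 138:31 144:31 150:30 156:32 162:33 168:30 174:29 180:30 186:31 192:31 198:32 204:30 210:30 216:30 222:-1 228:-0 234:-0 240:-1 246:-0 252:7 258:30 264:32 270:31 276:30 282:31 288:31 294:30 300:31 306:31 312:30 318:31 324:31 330:32 336:31 342:-0 348:0 354:-0
0.0105 0:-1 6:-1 12:-1 18:31 24:30 30:32 36:31 42:30 48:226 54:31 60:31 66:31 72:31 78:32 84:30 90:31 96:30 102:-1 108:-1 114:-0 120:7 126:6 132:25 138:31 144:31 150:30 156:31 162:31 168:31 174:31 180:31 186:30 192:31 198:30 204:30 210:31 216:30 222:0 228:-0 234:-0 240:-0 246:-1 252:-0 258:31 264:32 270:31 276:30 282:32 288:30 294:31 300:31 306:31 312:31 318:31 324:31 330:31 336:31 342:0 348:-1 354:-0
```

Run:
```python
from h import *
D=np.load("w5.npz"); s=dict(tcp_pos=D["tcp"],ee_rot=D["R"]); d=D["d"]
P=cloud("wrist",d,s)-[.5188,-.0814,.099]
rr=np.hypot(P[...,0],P[...,1])*1e3; a=np.degrees(np.arctan2(P[...,1],P[...,0]))%120; z=P[...,2]*1e3
for nm,lo,hi,r0,r1 in(("collar",29,36,7,12.5),("hubtooth",5,11,6.5,12.5),("hubfloor",-4,3,6.5,11.3)):
    m=(d>0)&(z>lo)&(z<hi)&(rr>r0)&(rr<r1); print(nm,m.sum(),np.histogram(a[m],bins=np.arange(0,121,6))[0])
m=(d>0)&(z>-4)&(z<3)&(rr>6)&(rr<11.3); print(sorted(zip(np.degrees(np.arctan2(P[...,1],P[...,0]))[m].round(0)%360,rr[m].round(1))))
print("cam off",ext("wrist",s)[1]-[.5188,-.0814,.1])
```

```text
collar 480 [ 0  0 12 34 39 41 36 28 35 30 34 33 40 40 40 32  6  0  0  0]
hubtooth 52 [ 1  9 14 11  5  0  0  0  1  2  1  2  2  1  3  0  0  0  0  0]
hubfloor 98 [11  5  1  0  0  0  0  1  0  0  0  0  0  0  3 11 14 17 17 18]
[(np.float64(46.0), np.float64(11.2)), (np.float64(85.0), np.float64(11.1)), (np.float64(90.0), np.float64(10.7)), (np.float64(92.0), np.float64(10.1)), (np.float64(93.0), np.float64(10.9)), (np.float64(94.0), np.float64(6.3)), (np.float64(95.0), np.float64(10.4)), (np.float64(96.0), np.float64(11.3)), (np.float64(97.0), np.float64(9.7)), (np.float64(98.0), np.float64(10.8)), (np.float64(99.0), np.float64(6.6)), (np.float64(99.0), np.float64(9.2)), (np.float64(100.0), np.float64(7.6)), (np.float64(100.0), np.float64(10.1)), (np.float64(101.0), np.float64(8.6)), (np.float64(101.0), np.float64(11.1)), (np.float64(102.0), np.float64(6.1)), (np.float64(102.0), np.float64(9.5)), (np.float64(103.0), np.float64(7.0)), (np.float64(103.0), np.float64(10.5)), (np.float64(104.0), np.float64(8.0)), (np.float64(105.0), np.float64(9.0)), (np.float64(105.0), np.float64(9.9)), (np.f
[... 2375 characters left out ...]
, (np.float64(344.0), np.float64(10.1)), (np.float64(345.0), np.float64(8.7)), (np.float64(346.0), np.float64(8.1)), (np.float64(347.0), np.float64(10.3)), (np.float64(347.0), np.float64(10.9)), (np.float64(349.0), np.float64(9.5)), (np.float64(350.0), np.float64(8.9)), (np.float64(351.0), np.float64(8.2)), (np.float64(351.0), np.float64(11.0)), (np.float64(352.0), np.float64(9.8)), (np.float64(352.0), np.float64(10.3)), (np.float64(353.0), np.float64(9.1)), (np.float64(355.0), np.float64(8.5)), (np.float64(355.0), np.float64(10.6)), (np.float64(355.0), np.float64(11.2)), (np.float64(357.0), np.float64(9.9)), (np.float64(358.0), np.float64(9.3))]
cam off [-0.00232014  0.01901893  0.22590306]
```

The depth shows collar gaps at azimuth ≈117° mod 120 and hub gaps at ≈108° mod 120, with the mill axis at (0.5188, -0.0814). I need to turn the tang from 215.5° to 237°.

Request:
{"name": "servo_tool", "arguments": {
  "steps": "0.07 -0.017 0 -0.13;0.07 -0.017 0 -0.26;0.07 -0.017 0 -0.375;0.07 -0.017 0 -0.375;0.07 -0.017 0 -0.375"
}}

```text
t: 8.75
tcp_pos: [0.5191, -0.0808, 0.1417]
ee_rot: [[-1.0, 0.029, 0.0], [0.029, 1.0, -0.0], [-0.0, -0.0, -1.0]]
contact_force: [0.0, -0.1, -0.1]
width: 0.384
gripper_force: 20.1
```

Run:
```python
from h import *
r.snapshot("scene")
to(.5188,-.0814,.14)
s=r.read_state(); im,d=r.snapshot("wrist"); P=cloud("wrist",d,s); A=np.array(s["ee_rot"]).reshape(3,3); T=(P-s["tcp_pos"])@A
m=(d>0)&(np.abs(T[...,0])<.03)&(abs(T[...,1])<.017)&(T[...,2]>-.08)&(T[...,2]<-.02); q=T[m]
if len(q): print(len(q),q.min(0).round(4),q.max(0).round(4))
cv2.imwrite("pics/w6.png",im[60:420])
```

```text
tcp [ 0.5192 -0.081   0.1416] yaw 178.31 tool delta [ 0.0004 -0.0004  0.0016] F [-0.23  0.29 -0.78] M [0.022 0.026 0.04 ] w 0.3815 q6 -1.922 t 8.8
5208 [-0.0178 -0.017  -0.0797] [ 0.0176  0.017  -0.0233]
```

View pics/w6.png

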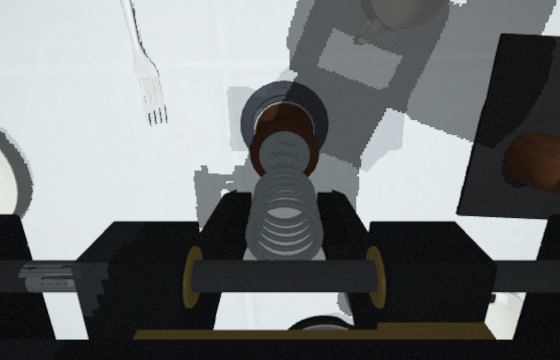

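The view shows the spring held centrally at (285,215), level above the mill. I'll lower it and feel for the gaps.

Request:
{"name": "servo_tool", "arguments": {
  "steps": "0.0004 -0.0004 0.01 0;0.0004 -0.0004 0.02 0;0.0004 -0.0004 0.03 0;0.0004 -0.0004 0.03 0"
}}

```text
t: 9.25
tcp_pos: [0.5176, -0.0818, 0.1096]
ee_rot: [[-1.0, 0.028, -0.003], [0.028, 1.0, 0.001], [0.003, 0.001, -1.0]]
contact_force: [0.5, -0.1, 0.4]
width: 0.38
gripper_force: 20.1
```

Request:
{"name": "servo_tool", "arguments": {
  "steps": "0 0 0.003 0;0 0 0.006 0;0 0 0.008 0;0 0 0.008 0"
}}

```text
t: 9.65
tcp_pos: [0.5184, -0.0821, 0.1034]
ee_rot: [[-1.0, 0.028, -0.0], [0.028, 1.0, 0.0], [0.0, 0.0, -1.0]]
contact_force: [-0.5, 0.1, -1.3]
width: 0.383
gripper_force: 20.1
```

Request:
{"name": "servo_tool", "arguments": {
  "steps": "0.0002 0 0.003 0;0.0002 -0.0002 0.006 0;0.0002 -0.0002 0.009 0;0.0002 -0.0002 0.009 0"
}}

```text
t: 10.05
tcp_pos: [0.518, -0.0822, 0.0941]
ee_rot: [[-1.0, 0.028, -0.001], [0.028, 1.0, 0.0], [0.001, 0.0, -1.0]]
contact_force: [-1.5, 0.0, -0.6]
width: 0.385
gripper_force: 20.1
```

Request:
{"name": "servo_tool", "arguments": {
  "steps": "0 0 0 0.08;0 0 0 0.15;0 0 0.003 0.15;0 0 0.006 0.15;0 0 0.006 0.15"
}}

```text
t: 10.55
tcp_pos: [0.518, -0.0822, 0.088]
ee_rot: [[-0.984, 0.175, -0.001], [0.175, 0.984, 0.0], [0.001, 0.0, -1.0]]
contact_force: [0.2, 0.2, -0.2]
width: 0.383
gripper_force: 20.1
```

Request:
{"name": "servo_tool", "arguments": {
  "steps": "-0.0006 0.0008 0.002 0;-0.0006 0.0008 0.004 0;-0.0006 0.0008 0.006 0;-0.0006 0.0008 0.007 0;-0.0006 0.0008 0.007 0"
}}

```text
t: 11.05
tcp_pos: [0.5189, -0.0816, 0.0814]
ee_rot: [[-0.984, 0.177, -0.0], [0.177, 0.984, 0.0], [0.0, 0.0, -1.0]]
contact_force: [-0.5, 0.2, -0.0]
width: 0.379
gripper_force: 20.1
```

Request:
{"name": "servo_tool", "arguments": {
  "steps": "0 0 0.001 0;0 0 0.002 0;0 0 0.003 0;0 0 0.003 0"
}}

```text
t: 11.45
tcp_pos: [0.5189, -0.0816, 0.0784]
ee_rot: [[-0.984, 0.177, -0.0], [0.177, 0.984, 0.0], [0.0, 0.0, -1.0]]
contact_force: [-1.1, 0.4, -0.2]
width: 0.381
gripper_force: 20.1
```

Request:
{"name": "servo_tool", "arguments": {
  "steps": "0 0 0.001 0;0 0 0.002 0;0 0 0.002 0;0 0 0.002 0"
}}

```text
t: 11.85
tcp_pos: [0.519, -0.0816, 0.0765]
ee_rot: [[-0.984, 0.177, 0.0], [0.177, 0.984, -0.0], [-0.0, -0.0, -1.0]]
contact_force: [0.6, -0.3, -0.4]
width: 0.379
gripper_force: 20.1
```

Request:
{"name": "servo_tool", "arguments": {
  "steps": "0 0 0.001 0;0 0 0.002 0;0 0 0.002 0;0 0 0.002 0"
}}

```text
t: 12.25
tcp_pos: [0.5191, -0.0816, 0.0748]
ee_rot: [[-0.984, 0.177, 0.001], [0.177, 0.984, -0.0], [-0.001, -0.0, -1.0]]
contact_force: [0.3, 1.7, 3.6]
width: 0.384
gripper_force: 19.9
```

Request:
{"name": "servo_tool", "arguments": {
  "steps": "0 0 -0.001 0;0 0 -0.001 0;0 0 -0.001 0;0 0 -0.001 0;0 0 -0.001 0",
  "fingers": -1
}}

```text
t: 12.75
tcp_pos: [0.5189, -0.0816, 0.0754]
ee_rot: [[-0.984, 0.177, -0.0], [0.177, 0.984, 0.0], [0.0, 0.0, -1.0]]
contact_force: [-0.3, -0.1, 0.9]
width: 0.81
gripper_force: 0.0
```

Request:
{"name": "servo_tool", "arguments": {
  "steps": "0 0 0 0;0 0 -0.02 0;0 0 -0.05 0;0 0 -0.09 0;0.0 0 -0.12 0"
}}

```text
t: 13.25
tcp_pos: [0.5191, -0.0817, 0.1977]
ee_rot: [[-0.984, 0.177, 0.001], [0.177, 0.984, -0.001], [-0.002, -0.0, -1.0]]
contact_force: [-0.3, 0.1, -0.1]
width: 0.997
gripper_force: 0.0
```

Request:
{"name": "servo_tool", "arguments": {
  "steps": "-0.06 0.02 0 0;-0.06 0.02 0 0;-0.06 0.02 0 0"
}}

```text
t: 13.55
tcp_pos: [0.5825, -0.0722, 0.1949]
ee_rot: [[-0.984, 0.176, -0.0], [0.176, 0.984, 0.0], [0.0, 0.0, -1.0]]
contact_force: [0.2, 0.3, -0.1]
width: 0.998
gripper_force: 0.0
```

Run:
```python
from h import *
s=r.read_state(); im,d=r.snapshot("wrist"); P=cloud("wrist",d,s)
near=(d>0)&(np.hypot(P[...,0]-.519,P[...,1]+.0815)<.03)
for lo,hi in((.092,.104),(.13,.1375),(.1375,.145),(.146,.16)):
    q=P[near&(P[...,2]>lo)&(P[...,2]<hi)]
    if len(q): print(lo,len(q),((q.min(0)+q.max(0))/2).round(4),(q.max(0)-q.min(0)).round(4),q[:,2].max().round(4))
to(.557,.183)
a,d2=r.snapshot("top"); P=cloud("top",d2); n=(d2>0)&(np.hypot(P[...,0]-.557,P[...,1]-.183)<.05)&(P[...,2]>.08)
if n.any(): q=P[n]; print("knob",((q.min(0)+q.max(0))/2).round(4),q[:,2].max())
cv2.imwrite("pics/w7.png",im[60:420])
```

```text
0.092 1542 [ 0.5186 -0.0814  0.0983] [0.054  0.054  0.0113] 0.1039
0.13 377 [ 0.5182 -0.082   0.1337] [0.0319 0.0306 0.0074] 0.1374
0.1375 563 [ 0.5193 -0.0821  0.1413] [0.0344 0.0345 0.0072] 0.1449
0.146 182 [ 0.5187 -0.0816  0.1504] [0.0106 0.0108 0.0084] 0.1546
tcp [ 0.5814 -0.0724  0.1949] yaw 169.85 tool delta [6.910e-02 2.471e-01 1.000e-04] F [ 0.13  0.15 -0.72] M [ 0.013 -0.002  0.004] w 0.9984 q6 -1.719 t 13.6
knob [0.5572 0.1841 0.0921] 0.10279035478163412
```

View pics/w7.png

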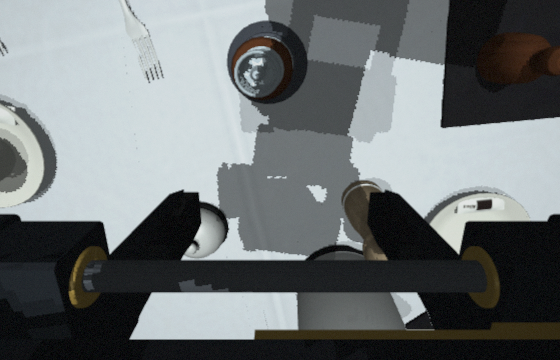

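The spring stands seated on the mill at about (265,75), with no lean, and its top is at ≈0.1425. Next I'll locate the crown from above.

Request:
{"name": "servo_tool", "arguments": {
  "steps": "0.069 0.247 0 0;0.069 0.247 0 0;0.069 0.247 0 0;0.069 0.247 0 0;0.069 0.247 0 0"
}}

```text
t: 14.15
tcp_pos: [0.5565, 0.1776, 0.1959]
ee_rot: [[-0.984, 0.178, -0.0], [0.178, 0.984, -0.0], [0.0, -0.0, -1.0]]
contact_force: [0.9, 0.2, -0.3]
width: 0.998
gripper_force: 0.0
```

Request:
{"name": "servo_tool", "arguments": {
  "steps": "0.005 0.02 0.03 0;0.005 0.02 0.03 0;0.005 0.02 0.03 0"
}}

```text
t: 14.45
tcp_pos: [0.556, 0.1961, 0.1658]
ee_rot: [[-0.984, 0.177, -0.001], [0.177, 0.984, -0.001], [0.001, -0.001, -1.0]]
contact_force: [0.2, 0.3, 0.5]
width: 0.996
gripper_force: 0.0
```

Run:
```python
from h import *
s=r.read_state(); im,d=r.snapshot("wrist"); P=cloud("wrist",d,s)
n=(d>0)&(np.hypot(P[...,0]-.557,P[...,1]-.184)<.05)&(P[...,2]>.012)&(P[...,2]<.115)
q=P[n]; print(n.sum(),q[:,2].max())
k=q[(q[:,2]>.072)]; c=((k.min(0)+k.max(0))/2)[:2]; print("knob",c,k.max(0)-k.min(0))
b=q[q[:,2]<.06]; print("body",((b.min(0)+b.max(0))/2)[:2],b.max(0)-b.min(0))
S=np.load("scene.npz"); Q=cloud("scene",S["d"]).reshape(-1,3)
for nm,X in(("wrist",q),("scene",Q)):
    rr=np.hypot(X[:,0]-c[0],X[:,1]-c[1])*1e3
    print(nm,[(z,np.percentile(rr[(abs(X[:,2]*1e3-6-z)<2)&(rr<32)],[10,50,90]).round(1).tolist()) for z in range(40,98,4) if ((abs(X[:,2]*1e3-6-z)<2)&(rr<32)).sum()>3])
to(c[0],c[1],.03)
```

```text
2286 0.10097994122480075
knob [0.5583685  0.18275033] [0.0250024  0.02647606 0.02502037]
body [0.55691292 0.18403344] [0.05032866 0.05171395 0.04795724]
wrist [(40, [23.1, 23.6, 24.1]), (44, [21.3, 22.5, 23.5]), (48, [19.0, 20.3, 21.5]), (52, [16.6, 17.9, 19.2]), (56, [12.5, 14.6, 16.5]), (60, [9.8, 11.1, 12.5]), (72, [11.8, 11.9, 12.1]), (76, [12.1, 12.5, 13.4]), (80, [11.5, 12.1, 12.8]), (84, [8.8, 10.7, 11.9]), (88, [5.2, 7.4, 9.4]), (92, [1.5, 3.4, 4.7]), (96, [1.5, 2.4, 3.1])]
scene [(40, [23.2, 24.7, 26.6]), (44, [21.5, 23.6, 26.4]), (48, [19.1, 21.3, 23.8]), (52, [16.4, 19.1, 21.5]), (56, [13.0, 16.0, 18.6]), (60, [10.5, 13.0, 16.3]), (64, [9.0, 10.4, 12.6]), (68, [10.9, 12.1, 12.8]), (72, [11.5, 13.1, 14.7]), (76, [12.5, 13.3, 15.1]), (80, [12.0, 13.5, 14.6]), (84, [9.3, 11.9, 13.4]), (88, [5.6, 8.4, 11.0]), (92, [2.2, 4.2, 5.7])]
tcp [0.5567 0.1957 0.1665] yaw 169.75 tool delta [-0.0039 -0.0124  0.1365] F [0.43 0.22 0.46] M [-0.015 -0.048 -0.023] w 0.9932 q6 -1.254 t 14.5
```

Request:
{"name": "servo_tool", "arguments": {
  "steps": "-0.003 -0.012 0.03 0;-0.003 -0.012 0.07 0;-0.003 -0.012 0.11 0;-0.003 -0.012 0.13 0;-0.003 -0.012 0.136 0"
}}

```text
t: 15.0
tcp_pos: [0.5572, 0.1828, 0.0285]
ee_rot: [[-0.984, 0.179, -0.002], [0.179, 0.984, -0.0], [0.002, -0.001, -1.0]]
contact_force: [-0.5, -0.5, 0.8]
width: 1.001
gripper_force: 0.0
```

```bash
python3 -c "
from h import *
r.snapshot('top');to(.5575,.1833,.03)"
```

```text
tcp [0.5575 0.1831 0.029 ] yaw 169.7 tool delta [ 0.      0.0002 -0.001 ] F [ 0.35  0.29 -0.62] M [ 0.047 -0.045 -0.03 ] w 0.9979 q6 -1.275 t 15.05
```

Request:
{"name": "servo_tool", "arguments": {
  "steps": "0 0 0 0;0 0 0 0;0 0 0 0;0 0 0 0;0 0 0 0",
  "fingers": 1,
  "force": 30
}}

```text
t: 15.55
tcp_pos: [0.5575, 0.1847, 0.03]
ee_rot: [[-0.984, 0.177, 0.001], [0.177, 0.984, 0.0], [-0.001, 0.0, -1.0]]
contact_force: [-0.6, -0.1, -0.3]
width: 0.569
gripper_force: 0.0
```

Request:
{"name": "servo_tool", "arguments": {
  "steps": "0 0 0 0;0 0 0 0;0 0 0 0;0 0 0 0;0 0 0 0"
}}

```text
t: 16.05
tcp_pos: [0.5574, 0.1846, 0.0295]
ee_rot: [[-0.984, 0.177, -0.0], [0.177, 0.984, 0.0], [0.0, -0.0, -1.0]]
contact_force: [-0.5, 0.5, 0.7]
width: 0.28
gripper_force: 30.0
```

```bash
python3 -c "
from h import *
to(.5188,-.0815,.16)"
```

```text
tcp [0.5574 0.1846 0.0295] yaw 169.81 tool delta [-0.0091 -0.2687 -0.1305] F [-0.55  0.49  0.73] M [-0.005  0.006 -0.003] w 0.2796 q6 -1.275 t 16.05
```

Request:
{"name": "servo_tool", "arguments": {
  "steps": "0 0 -0.04 0;0 0 -0.085 0;0 0 -0.13 0;0 0 -0.17 0;0 0 -0.172 0"
}}

```text
t: 16.55
tcp_pos: [0.5592, 0.1849, 0.207]
ee_rot: [[-0.984, 0.177, 0.01], [0.177, 0.984, 0.001], [-0.009, 0.003, -1.0]]
contact_force: [0.3, -0.1, -1.2]
width: 0.281
gripper_force: 30.0
```

Request:
{"name": "servo_tool", "arguments": {
  "steps": "-0.009 -0.2687 0 0;-0.009 -0.2687 0 0;-0.009 -0.2687 0 0;-0.009 -0.2687 0 0;-0.009 -0.2687 0 0"
}}

```text
t: 17.05
tcp_pos: [0.5204, -0.0645, 0.2005]
ee_rot: [[-0.984, 0.177, -0.002], [0.177, 0.984, 0.001], [0.002, 0.0, -1.0]]
contact_force: [0.8, 0.2, -0.5]
width: 0.281
gripper_force: 30.0
```

Request:
{"name": "servo_tool", "arguments": {
  "steps": "0 -0.0187 0 0;0 -0.0187 0 0;0 -0.0187 0 0;0 -0.0187 0 0"
}}

```text
t: 17.45
tcp_pos: [0.5181, -0.08, 0.2011]
ee_rot: [[-0.984, 0.176, -0.001], [0.176, 0.984, 0.001], [0.001, 0.0, -1.0]]
contact_force: [0.2, 0.6, -0.2]
width: 0.282
gripper_force: 30.0
```

Run:
```python
from h import *
to(.5188,-.0815,.16)
s=r.read_state(); im,d=r.snapshot("wrist"); P=cloud("wrist",d,s); A=np.array(s["ee_rot"]).reshape(3,3); T=(P-s["tcp_pos"])@A
m=(d>0)&(abs(T[...,0])<.035)&(abs(T[...,1])<.035)&(T[...,2]>-.015)&(T[...,2]<.03); q=T[m]
if len(q): print(len(q),q.min(0).round(4),q.max(0).round(4))
cv2.imwrite("pics/w8.png",im[40:420])
```

```text
tcp [ 0.5181 -0.08    0.2011] yaw 169.89 tool delta [-0.001  -0.0014  0.0411] F [ 0.19  0.6  -0.25] M [ 0.057 -0.019  0.026] w 0.2824 q6 -1.774 t 17.45
1609 [-0.0018 -0.028  -0.015 ] [0.0254 0.0247 0.0216]
```

View pics/w8.png

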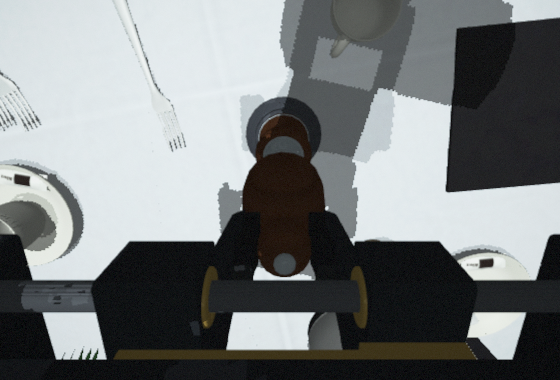

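The crown is held upright, centred at about (285,190) over the mill. I'll descend now.

Request:
{"name": "servo_tool", "arguments": {
  "steps": "-0.0005 -0.0007 0.01 0;-0.0005 -0.0007 0.022 0;-0.0005 -0.0007 0.036 0;-0.0005 -0.0007 0.05 0;-0.0005 -0.0007 0.053 0"
}}

```text
t: 18.0
tcp_pos: [0.5177, -0.0811, 0.1466]
ee_rot: [[-0.984, 0.176, -0.003], [0.176, 0.984, 0.001], [0.003, 0.001, -1.0]]
contact_force: [0.5, -0.1, -0.8]
width: 0.282
gripper_force: 30.0
```

```bash
python3 -c "
from h import *
r.snapshot('top');to(.5188,-.0814,.13)"
```

```text
tcp [ 0.518  -0.0813  0.1471] yaw 169.86 tool delta [-0.0009  0.      0.0171] F [ 0.3  -0.52 -1.25] M [-0.021  0.034  0.006] w 0.2819 q6 -1.776 t 18.05
```

Request:
{"name": "servo_tool", "arguments": {
  "steps": "-0.0006 0.0005 0.004 0;-0.0006 0.0005 0.008 0;-0.0006 0.0005 0.012 0;-0.0006 0.0005 0.015 0;-0.0006 0.0005 0.016 0"
}}

```text
t: 18.55
tcp_pos: [0.5191, -0.0816, 0.1322]
ee_rot: [[-0.984, 0.177, -0.0], [0.177, 0.984, 0.0], [0.0, 0.0, -1.0]]
contact_force: [-0.3, -0.3, -0.1]
width: 0.283
gripper_force: 30.0
```

Request:
{"name": "servo_tool", "arguments": {
  "steps": "0 0 0.001 0;0 0 0.002 0;0 0 0.003 0;0 0 0.003 0"
}}

```text
t: 18.95
tcp_pos: [0.5192, -0.0816, 0.1296]
ee_rot: [[-0.984, 0.177, 0.0], [0.177, 0.984, -0.0], [-0.0, -0.0, -1.0]]
contact_force: [-0.5, 0.5, 0.1]
width: 0.284
gripper_force: 30.0
```

Request:
{"name": "servo_tool", "arguments": {
  "steps": "0 0 0.001 0;0 0 0.002 0;0 0 0.003 0;0 0 0.004 0;0 0 0.004 0"
}}

```text
t: 19.45
tcp_pos: [0.5194, -0.0817, 0.1258]
ee_rot: [[-0.984, 0.177, 0.001], [0.177, 0.984, -0.0], [-0.001, -0.0, -1.0]]
contact_force: [-0.5, -0.3, 4.6]
width: 0.285
gripper_force: 30.0
```

Request:
{"name": "servo_tool", "arguments": {
  "steps": "0 0 0.001 0;0 0 0.002 0;0 0 0.002 0;0 0 0.002 0"
}}

```text
t: 19.85
tcp_pos: [0.5195, -0.0817, 0.1239]
ee_rot: [[-0.984, 0.177, 0.001], [0.177, 0.984, -0.0], [-0.001, -0.0, -1.0]]
contact_force: [-0.1, 0.6, 6.6]
width: 0.283
gripper_force: 30.0
```

Request:
{"name": "servo_tool", "arguments": {
  "steps": "0 0 0.0005 0;0 0 0.001 0;0 0 0.001 0;0 0 0.001 0"
}}

```text
t: 20.25
tcp_pos: [0.5196, -0.0818, 0.1233]
ee_rot: [[-0.984, 0.177, 0.002], [0.177, 0.984, -0.001], [-0.002, -0.0, -1.0]]
contact_force: [-0.7, 0.2, 9.6]
width: 0.284
gripper_force: 30.0
```

Request:
{"name": "servo_tool", "arguments": {
  "steps": "0 0 0.0005 0;0 0 0.001 0;0 0 0.001 0;0 0 0.001 0"
}}

```text
t: 20.65
tcp_pos: [0.5199, -0.082, 0.1232]
ee_rot: [[-0.984, 0.177, 0.003], [0.177, 0.984, -0.001], [-0.003, -0.001, -1.0]]
contact_force: [-3.4, 0.2, 16.4]
width: 0.277
gripper_force: 30.0
```

The rim has met the mill: force rose to 16 N with no further travel. Now I'll ease up and release.

Request:
{"name": "servo_tool", "arguments": {
  "steps": "0 0 -0.002 0;0 0 -0.004 0;0 0 -0.006 0;0 0 -0.0075 0;0 0 -0.0075 0"
}}

```text
t: 21.15
tcp_pos: [0.519, -0.0816, 0.1288]
ee_rot: [[-0.984, 0.177, -0.001], [0.177, 0.984, 0.0], [0.001, 0.0, -1.0]]
contact_force: [0.6, 0.1, 0.8]
width: 0.28
gripper_force: 30.0
```

Request:
{"name": "servo_tool", "arguments": {
  "steps": "0 0 0 0;0 0 0 0"
}}

```text
t: 21.35
tcp_pos: [0.5191, -0.0816, 0.1288]
ee_rot: [[-0.984, 0.177, -0.001], [0.177, 0.984, 0.0], [0.001, 0.0, -1.0]]
contact_force: [0.6, -0.6, 1.0]
width: 0.278
gripper_force: 30.0
```

Request:
{"name": "servo_tool", "arguments": {
  "steps": "0 0 0 0;0 0 0 0;0 0 0 0;0 0 0 0;0 0 0 0",
  "fingers": -1,
  "force": 20
}}

```text
t: 21.85
tcp_pos: [0.5192, -0.0816, 0.129]
ee_rot: [[-0.984, 0.177, -0.0], [0.177, 0.984, -0.0], [0.0, -0.0, -1.0]]
contact_force: [-0.1, 1.1, -0.2]
width: 0.714
gripper_force: 0.0
```

Request:
{"name": "servo_tool", "arguments": {
  "steps": "0 0 0 0;0 0 0 0;0 0 -0.02 0;0 0 -0.06 0;0 0 -0.1 0"
}}

```text
t: 22.35
tcp_pos: [0.5188, -0.0815, 0.2301]
ee_rot: [[-0.984, 0.177, -0.001], [0.177, 0.984, 0.001], [0.001, 0.0, -1.0]]
contact_force: [0.0, 0.2, 0.7]
width: 1.002
gripper_force: 0.0
```

Request:
{"name": "servo_tool", "arguments": {
  "steps": "-0.06 0 -0.02 0;-0.06 0 -0.02 0;-0.06 0 -0.02 0"
}}

```text
t: 22.65
tcp_pos: [0.5794, -0.0926, 0.2489]
ee_rot: [[-0.984, 0.177, 0.001], [0.177, 0.984, -0.0], [-0.001, -0.0, -1.0]]
contact_force: [-0.3, 0.2, -1.2]
width: 1.002
gripper_force: 0.0
```

Run:
```python
from h import *
s=r.read_state(); im,d=r.snapshot("wrist"); a,d2=r.snapshot("scene"); r.snapshot("top")
for n,dd in(("wrist",d),("scene",d2)):
    P=cloud(n,dd,s); m=(dd>0)&(np.hypot(P[...,0]-.519,P[...,1]+.0815)<.04)&(P[...,2]>.103); q=P[m]; k=q[q[:,2]>.18]
    print(n,q[:,2].max().round(4),((k.min(0)+k.max(0))/2).round(4),((q.min(0)+q.max(0))/2).round(4))
cv2.imwrite("pics/s9.png",cv2.resize(a[170:330,150:450],None,fx=2.6,fy=2.6)); to(.5,0)
```

```text
wrist 0.3898 [ 0.5335 -0.0879  0.286 ] [ 0.5265 -0.0824  0.2557]
scene 0.4844 [ 0.5324 -0.0893  0.3322] [ 0.5248 -0.088   0.2953]
tcp [ 0.5773 -0.092   0.2484] yaw 169.81 tool delta [0.0924 0.0768 0.0002] F [-0.8  -0.38  0.1 ] M [ 0.055 -0.017 -0.008] w 0.9996 q6 -1.753 t 22.8
```

View pics/s9.png

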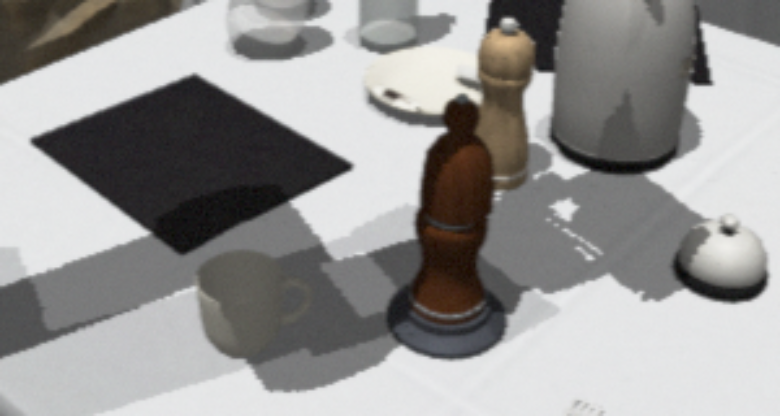

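The crown stands upright on the mill at (455,160) with a small rim gap at (450,220), and the other things on the table in view stand where they were. I'll hand in.

```bash
python3 -c "
from bench import r
print(r.hand_in())"
```

```text
the job is handed in; nothing more can be done
None
```

The spring is back on the mill with its bottom coil on the top face. The crown was pressed until its rim met the mill and now stands free on the spring; the job was handed in at about 23 s.

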